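# Open the dryer's damper and stack its tray on the four posts

## Task

Get the chile dryer ready: first slide the flush damper plate in its top fully open, so that the vent slots show, then pick the metal tray up by its handle and lower it (do not drop it) over the dryer's four posts until every corner hole has gone over its own post and the tray sits level on all four shoulders. Let go of the tray, and leave the things standing around undisturbed.

Things in the scene. Friction and masses are not known exactly. Their poses are not given: they have to be found in the camera images.
- stand: Dryer base, fixed: dark steel box 240 (x) x 200 (y) x 45 mm high; origin centre of underside, z up. Four posts on it at x +-84, y +-64 mm: 24 mm thick up to a shoulder at z 75, above that an 11 mm pin, straight to z 97, tapering to 4 mm at its tip, z 105. Between the posts a recess in the top, 150 (x) x 60 (y), 6 deep, holds the damper plate; vent slots in the recess floor at its -x end.
- damper (a joint): Travel of the damper plate in m: 0 closed (at the recess's -x end, over the slots; plate centre at stand x -30 mm), 0.060 fully open (at the +x end, slots showing). Moves along the stand's +x; starts up to 10 mm open. No handle, top level with the box's top: press down with 5 to 15 N and drag. Slides against about 1.5 N, stays where left.
- damper_top (a point): Centre of the top face of the damper plate, a bare steel plate 90 (x) x 57 (y) x 6 mm, 45 mm above the ledge; axes as the stand's. Moves with the plate.
- tray: Loose aluminium tray lying flat, about 0.5 kg, balanced about its middle: 206 (x) x 166 (y) mm over its 14 mm high rim, plate 6 mm thick; origin centre of underside, z up. Four 16 mm through holes at x +-84, y +-64 mm. Fits either way round (half a turn). Seated on the shoulders its underside is 75 mm above the ledge.
- tray_grip (a point): Centre of the tray's handle, straight above the tray's middle, 56 mm above its underside: a wooden bar 110 mm long along the tray's y, 22 mm wide (x) and 22 mm high, bridging two thin uprights at y = +-44 mm; free space of 39 mm under the bar. Axes as the tray's.
- molcajete: Dark basalt mortar bowl on three feet, 160 mm across, 90 mm high, 2.2 kg; bystander. Origin under its centre.
- pitcher: Empty white ceramic pitcher, 112 mm across, 170 mm high, with a side handle reaching 94 mm from its axis; bystander. Origin under its centre.
- silicone_lid: Yellow round lid, 130 mm across, 30 mm high with its knob; bystander. Origin under its centre.
- reamer: Wooden citrus reamer lying down, about 150 mm long, 48 mm thick; bystander. Origin under its middle.

How it is judged (in metres and radians):
On the way, in this order (a step that is already met when the one before it is completed fails the run):
1. the damper is slid fully open (value of joint damper above 0.055 m), for 0.1 s.
2. the tray, still held or touched by the fingers, has its holes down over the posts (x of tray in the frame of stand between -0.0045 and 0.0045 m and y of tray in the frame of stand between -0.0045 and 0.0045 m and z of tray in the frame of stand between 0.07 and 0.097 m and contact force between the fingers and tray above 0.5 N and linear speed of tray below 0.3 m/s), for 0.1 s.
At the end, for the whole second after the job is handed in: Damper at least 55 of 60 mm open; tray released and at rest on all four shoulders, each hole over its own post: underside 72.5 to 78 mm above the stand's, within 4.5 mm of centre each way, tilt under 0.035 rad, long side within 0.06 rad of the stand's (value of joint damper above 0.055 m and x of tray in the frame of stand between -0.0045 and 0.0045 m and y of tray in the frame of stand between -0.0045 and 0.0045 m and z of tray in the frame of stand between 0.0725 and 0.078 m and angle between tray's own z axis and vertical below 0.035 rad and angle between the x axis of tray and the x axis of stand, either way round below 0.06 rad and linear speed of tray below 0.02 m/s and angular speed of tray below 0.2 rad/s and contact force between the fingers and tray below 0.1 N); the robot touches nothing.
It fails at once if the molcajete is pushed more than 30 mm or tipped over (distance of molcajete from where it was at the start of the episode above 0.03 m or angle between molcajete's own z axis and vertical above 0.5 rad).
It fails at once if the pitcher is pushed more than 30 mm or tipped over (distance of pitcher from where it was at the start of the episode above 0.03 m or angle between pitcher's own z axis and vertical above 0.5 rad).
It fails at once if the silicone lid is pushed more than 30 mm or tipped over (distance of silicone_lid from where it was at the start of the episode above 0.03 m or angle between silicone_lid's own z axis and vertical above 0.5 rad).
It fails at once if the reamer is pushed more than 30 mm or tipped over (distance of reamer from where it was at the start of the episode above 0.03 m or angle between reamer's own z axis and vertical above 0.5 rad).
It also fails if it takes over 61 s, if anything falls off the work surface, if the arm or the gripper's body presses on something with over 40 N, if the wrist force passes 120 N, or if a joint passes its speed limit or range.

## Robot

A 6-joint arm with a two-finger parallel gripper is mounted at the origin on the work surface. World frame = base frame: x ahead of the robot, y to its left, z up, the work surface at z = 0. Lengths are in m, angles in degrees, forces in N, time in s.
With the tool pointing down it reaches from about 0.375 to 0.9 m from the base axis. Payload 3.1 kg.
Tool frame: the origin (TCP) lies at the very end of the fingers, on their centre line; the grasp point (between the pads) lies 19 mm behind it (bot.hold_point_z is the z of the grasp point in the tool frame, in m); z points along the fingers, y is the direction in which the jaws open and shut (so a half turn about z gives the same grasp; the last joint's range is limited). The gripper opens to 87 mm and grips with 3 to 60 N. Pads are 19 mm wide; open, the fingers measure 117 mm over their backs; the gripper's body (75 mm by 190 mm) begins 51 mm behind the grasp point.
Start: joints at [64.085, 30.224, 82.088, -0, 67.689, -10.227], TCP at [0.169, 0.602, 0.192] pointing down, gripper open.
Joint ranges: [-176.69, 176.69], [-43.24, 126.21], [12.49, 139.97], [-82, 262], [0, 151.66], [-163.58, 163.58]. Speed limits (degrees/s): [159.86, 159.86, 180, 180, 180, 180].

## Interface

Orientations are given as a 3x3 rotation matrix whose columns are the frame's x, y, z axes.
In Python, from rig import bot gives the robot as it stands.
- The arm moves only by the tool servo_tool, never from a script. Its argument "increments" is a list of rows, each a list of 3 entries, a list of its own where there are three numbers: the closure, from 0 (fully open) to 1 (shut), then the shift along the tool's x, y, z in mm, then the turn about the tool's z in degrees. In form: [[claw, [x, y, z], turn], ...]. A call has 1 to 5 rows; each row shifts and turns the commanded pose from where the row before left it, along the tool's axes as they then stand; what a row does not reach is not made up. A row lasts 1/8 s, in which the tool goes at most 62.5 mm and 10.7 degrees, less where a joint would pass 70% of its speed; a pose out of reach is approached as far as the arm can. A call with a gripper value outside its range is refused whole. The fingers move at their own pace and stop on an object; the grip force is fixed at half the most. Time passes only in rows, so rows that do not move let the fingers close. It gives the time, the measured TCP pose, the force and the opening at its end, in the units of the state.
- bot.read_state(): the state, without advancing time (a new reading comes with each control period).
- bot.capture(name): name is "scene" or "top" or "wrist"; returns (picture, depth): 420x560x3 uint8, blue, green, red; 420x560 float32, m along the optical axis (not along the pixel's ray), 0 where there is no reading.
- bot.camera_info(name): a dict with "K" (3x3 intrinsics, pixels), "R" (3x3) and "t" (3): a world point X has camera coordinates R X + t; the wrist camera has in their place "mount" (4x4, takes a point from camera to tool coordinates, whose origin is the TCP and whose axes are the flange's). Camera axes: x right, y down, z forward; pixel columns grow to the right and rows downward; lengths in m; the calibration is good to about 2 mm. A picture is of the moment at which its call begins: read the wrist's pose just before it. camera_info takes no time and is no camera call.
- bot.hand_in(): hands the job in, once; it reports no verdict.
Trained networks look in the newest picture that a camera, given by its name, has taken for a name from the list of things; names that differ only in an ending like _2 or _b are one class to them, and where a whole thing is asked for, a point or a joint stands for the part that bears it (a point fixed in the world has none). Each returns a list of dicts, best first, with "p" (0 to 1); they miss things now and then, are a little off and sometimes report something else, mostly with a low value. They report only what shows in the picture. A call takes as long as a camera call.
- bot.find_in(camera, thing): "bbox" ([left, top, right, bottom] in pixels, round what is visible of it).
- bot.trace(camera, thing): "region" (420x560 bool, what is visible of it) and "bbox" ([left, top, right, bottom] in pixels, round what is visible of it).
The state is a dict: "time_s": time; "joint_positions": joint angles; "qvel": joint speeds; "tau": joint torques, N m; "position": TCP position; "tcp_rot": TCP orientation; "force": force on the tool from outside, world axes, zero at the start; "moment": the same for the moment, N m; "opening": opening from 0.0 (shut) to 1.0 (fully open).
Only numpy, scipy, OpenCV 4.12 (cv2) and the standard library are available. Lean on these libraries where they do the work, as an engineer would, in place of code of your own. Each camera call takes 0.05 s, during which the arm holds its last target.

## Working session

There is one attempt and no reset: what is moved stays moved. The work goes in short steps, Python scripts to look and compute and a tool call to move; the robot and the scene stay as the last step left them, time stands still between calls to the robot, and variables do not carry over. Pictures are saved under pics/ and viewed, and the job is handed in when it is done.

Besides the shell and the picture viewer there is one more tool, called after "Request:" as a command line: name --argument value ..., lists and objects as JSON in quotes. servo_tool: Moves the arm, as the interface text tells. Its arguments: {"type":"object","properties":{"increments":{"type":"array","items":{"type":"array"}}},"required":["increments"]}

```bash
mkdir -p pics; ls
cat > h.py <<'E'
import numpy as np, cv2
from rig import bot
def pts(cam,depth,st=None,mask=None):
    ci=bot.camera_info(cam);K=ci["K"];K=np.array(K)
    v,u=np.mgrid[0:depth.shape[0],0:depth.shape[1]]
    P=np.stack([(u-K[0,2])/K[0,0]*depth,(v-K[1,2])/K[1,1]*depth,depth],-1)
    if cam=="wrist":
        M=np.array(ci["mount"]);P=P@M[:3,:3].T+M[:3,3]
        return P@np.array(st["tcp_rot"]).T+np.array(st["position"])
    return (P-np.array(ci["t"]))@np.array(ci["R"])
E
python3 - <<'E'
from h import *
s=bot.read_state();print(s["time_s"],s["position"],s["tcp_rot"],s["force"],s["opening"])
for c in ["scene","top"]:
    im,d=bot.capture(c);cv2.imwrite(f"pics/{c}0.png",im);np.save(f"{c}0.npy",d)
    for t in ["stand","tray","damper_top","tray_grip","molcajete","pitcher","silicone_lid","reamer"]:
        r=bot.find_in(c,t);print(c,t,[(round(x["p"],2),[int(b) for b in x["bbox"]]) for x in r[:2]])
print(bot.read_state()["time_s"])
E
```

```text
pics
0.0 [0.16860011 0.60098834 0.19087218] [[-9.62750899e-01  2.70388230e-01 -9.54489522e-04]
 [ 2.70389641e-01  9.62748946e-01 -1.97692206e-03]
 [ 3.84397325e-04 -2.16136757e-03 -9.99997590e-01]] [-0.55526587  0.2465602  -0.64754398] 1.0024410445725207
scene stand [(0.64, [171, 196, 243, 271])]
scene tray [(0.55, [284, 155, 345, 208])]
scene damper_top [(0.69, [195, 211, 218, 233])]
scene tray_grip [(0.92, [282, 153, 343, 207])]
scene molcajete [(0.72, [268, 227, 316, 273])]
scene pitcher [(0.65, [380, 125, 426, 174])]
scene silicone_lid [(0.93, [98, 265, 146, 303])]
scene reamer []
top stand [(0.67, [297, 181, 387, 274])]
top tray [(0.69, [180, 193, 247, 268])]
top damper_top [(0.83, [323, 220, 354, 251])]
top tray_grip [(0.87, [180, 196, 249, 268])]
top molcajete [(0.86, [267, 131, 313, 181])]
top pitcher [(0.93, [85, 174, 141, 216])]
top silicone_lid [(0.84, [415, 208, 457, 247]), (0.36, [322, 218, 355, 249])]
top reamer [(0.59, [204, 142, 242, 177]), (0.29, [181, 195, 247, 268])]
0.9
```

View pics/top0.png

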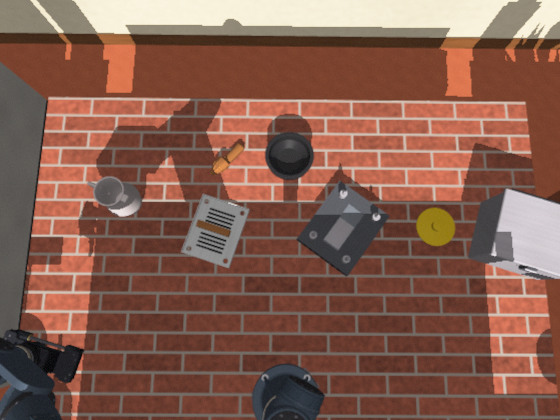

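View pics/scene0.png

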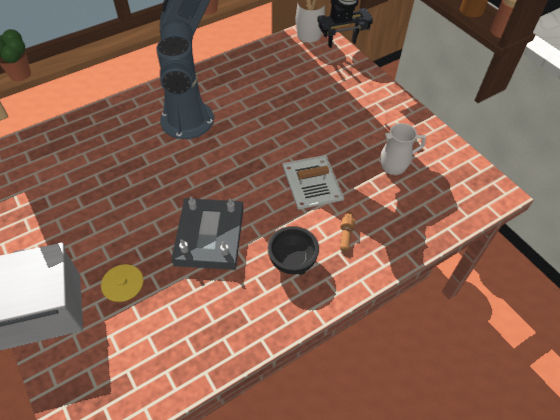

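Run:
```python
from h import *
d=np.load("top0.npy");P=pts("top",d);im=cv2.imread("pics/top0.png")
print(bot.camera_info("top"))
c=bot.camera_info("wrist");print(c)
def w(b):
    l,t,r,bt=b
    return P[t:bt,l:r].reshape(-1,3)
# stand top
for nm,b in dict(stand=[297,181,387,274],tray=[180,193,247,268],damper=[323,220,354,251],mol=[267,131,313,181],pit=[85,174,141,216],lid=[415,208,457,247],ream=[204,142,242,177]).items():
    q=w(b);q=q[q[:,2]>.012];print(nm,q.min(0).round(3),q.max(0).round(3),np.median(q,0).round(3))
q=w([290,175,395,280]);q=q[(abs(q[:,2]-.045)<.006)]
r=cv2.minAreaRect((q[:,:2]*1000).astype(np.float32));print("standtop",len(q),r,q.mean(0))
q=w([172,186,257,275]);q=q[(q[:,2]>.008)]
r=cv2.minAreaRect((q[:,:2]*1000).astype(np.float32));print("tray",len(q),r,q.mean(0),np.histogram(q[:,2],bins=10))
q=q[q[:,2]>.05];r=cv2.minAreaRect((q[:,:2]*1000).astype(np.float32));print("handle",len(q),r,q.mean(0))
big=cv2.resize(im[110:300,60:480],None,fx=1.9,fy=1.9,interpolation=cv2.INTER_CUBIC);cv2.imwrite("pics/top0z.png",big)
```

```text
{'K': array([[426.55209551,   0.        , 283.86668979],
       [  0.        , 426.55209551, 207.15250692],
       [  0.        ,   0.        ,   1.        ]]), 'R': array([[ 0.00820754, -0.9999471 ,  0.00619941],
       [-0.98079226, -0.00925824, -0.19483539],
       [ 0.19488248, -0.00448121, -0.98081636]]), 't': array([0.00727658, 0.59446911, 1.32176053])}
{'K': array([[345.94048224,   0.        , 277.80720238],
       [  0.        , 345.94048224, 214.47946987],
       [  0.        ,   0.        ,   1.        ]]), 'mount': array([[ 2.12692545e-04, -9.53679203e-01, -3.00825419e-01,
         8.29614267e-02],
       [ 9.99999626e-01,  4.54902034e-04, -7.35104582e-04,
        -5.86905748e-04],
       [ 8.37900047e-04, -3.00825150e-01,  9.53678943e-01,
        -1.94408008e-01],
       [ 0.00000000e+00,  0.00000000e+00,  0.00000000e+00,
         1.00000000e+00]])}
stand [ 0.325 -0.321  0.012] [0.687 0.019 1.412] [ 0.529 -0.176  0.045]
tray [0.325 0.019 0.012] [0.646 0.348 1.412] [0.521 0.24  0.06 ]
damper [ 0.325 -0.214  0.031] [0.558 0.019 1.412] [ 0.507 -0.163  0.044]
mol [ 0.325 -0.0
[... 223 characters left out ...]
63 1.412] [0.755 0.213 0.03 ]
standtop 3983 ((533.4548950195312, -179.66448974609375), (200.17910766601562, 241.24618530273438), 53.97858428955078) [ 0.5301127  -0.17765209  0.04464443]
tray 1243 ((508.5238037109375, 184.34634399414062), (405.53558349609375, 281.8237609863281), 76.92822265625) [0.51862977 0.23431216 0.05025957] (array([1218,    0,    0,    0,    0,    0,    0,    0,    0,   25]), array([0.0080008 , 0.148419  , 0.28883721, 0.42925542, 0.56967362,
       0.71009183, 0.85051004, 0.99092824, 1.13134645, 1.27176466,
       1.41218286]))
handle 276 ((451.23095703125, 142.82232666015625), (349.42169189453125, 53.45623016357422), 53.30628204345703) [0.50460426 0.21891822 0.1883191 ]
```

View pics/top0z.png

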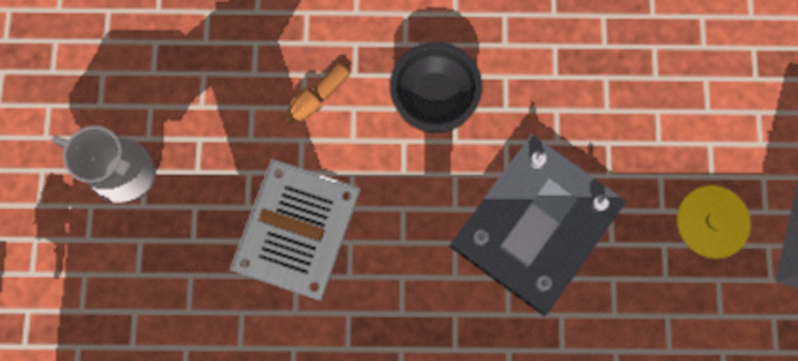

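The top view shows the tray at about (215,232), the stand at about (343,228), the molcajete, reamer and pitcher beyond the tray, and the lid to the right. I'll fit stand and tray from depth.

Run:
```python
from h import *
d=np.load("top0.npy");P=pts("top",d);ok=(d>0)
def reg(b):
    l,t,r,bt=b;m=np.zeros(d.shape,bool);m[t:bt,l:r]=1;return P[m&ok]
q=reg([290,175,395,280]);
r=cv2.minAreaRect((q[(abs(q[:,2]-.045)<.004)][:,:2]*1000).astype(np.float32));print("stand",r)
hi=q[q[:,2]>.065];print(len(hi));
lab=np.zeros(len(hi))
import scipy.cluster.hierarchy as h
l=h.fcluster(h.linkage(hi[:,:2]),.02,'distance')
for i in set(l): print(i,(l==i).sum(),hi[l==i].mean(0).round(4),hi[l==i].max(0).round(3))
lo=q[(q[:,2]>.03)&(q[:,2]<.0415)];print("low",len(lo),lo.mean(0),lo.min(0),lo.max(0))
q=reg([172,186,257,275]);print(np.histogram(q[:,2],bins=20,range=(-.005,.08)))
a=q[(q[:,2]>.008)&(q[:,2]<.08)]
print("tray",cv2.minAreaRect((a[:,:2]*1000).astype(np.float32)))
a=q[(q[:,2]>.05)&(q[:,2]<.08)]
print("handle",len(a),cv2.minAreaRect((a[:,:2]*1000).astype(np.float32)),a.mean(0))
```

```text
stand ((533.5467529296875, -179.57208251953125), (199.98171997070312, 241.25259399414062), 54.004642486572266)
240
1 45 [ 0.502  -0.078   0.0791] [ 0.512 -0.067  0.104]
2 49 [ 0.4268 -0.1804  0.0802] [ 0.437 -0.17   0.106]
3 47 [ 0.6893 -0.0215  0.0873] [ 0.696 -0.006  0.096]
4 50 [ 0.5621 -0.2787  0.0793] [ 0.575 -0.268  0.105]
5 49 [ 0.6368 -0.1756  0.0799] [ 0.65  -0.165  0.102]
low 824 [ 0.53496226 -0.18134443  0.0391372 ] [ 0.37979565 -0.31550377  0.03000204] [ 0.67824176 -0.03407602  0.04149753]
(array([1583, 2575, 1879,  795,  197,   42,    7,    0,    0,    0,    0,
          0,    1,    2,    8,   21,  119,   91,   10,    0]), array([-0.005  , -0.00075,  0.0035 ,  0.00775,  0.012  ,  0.01625,
        0.0205 ,  0.02475,  0.029  ,  0.03325,  0.0375 ,  0.04175,
        0.046  ,  0.05025,  0.0545 ,  0.05875,  0.063  ,  0.06725,
        0.0715 ,  0.07575,  0.08   ]))
tray ((513.7982788085938, 244.7032470703125), (273.0025634765625, 266.00433349609375), 89.97818756103516)
handle 251 ((523.0933837890625, 239.43194580078125), (110.54813385009766, 22.47957992553711), 72.6710205078125) [0.52245299 0.23885997 0.06642032]
```

```bash
cat >> h.py <<'E'
def plan(target,yaw,n,s=None):
    """target world xyz m, yaw_y deg of tool y; prints tool-frame rows"""
    s=s or bot.read_state();R=np.array(s["tcp_rot"]);p=np.array(s["position"])
    y0=np.degrees(np.arctan2(R[1,1],R[0,1]));dy=0 if yaw is None else (yaw-y0+180)%360-180
    d=(np.array(target)-p)/n*1000
    print("yaw",round(y0,2),"pos",p.round(4),"t",s["time_s"])
    for i in range(n):
        a=np.radians(y0+dy*i/n);x=np.array([-np.sin(a),np.cos(a)]);y=np.array([np.cos(a),np.sin(a)])
        print([[round(float(d[:2]@x),1),round(float(d[:2]@y),1),round(float(-d[2]),1)],round(float(-dy/n),2)])
E
python3 - <<'E'
from h import *
plan([0.40,0.28,0.36],12,8)
s=bot.read_state();s=dict(s);s["position"]=[.40,.28,.36];a=np.radians(12);s["tcp_rot"]=[[-np.sin(a),np.cos(a),0],[np.cos(a),np.sin(a),0],[0,0,-1]]
plan([0.51,-0.18,0.36],-36,9,s)
E
```

```text
yaw 74.31 pos [0.1689 0.6017 0.1919] t 0.9
[[-38.7, -30.9, -21.0], 7.79]
[[-42.5, -25.4, -21.0], 7.79]
[[-45.6, -19.4, -21.0], 7.79]
[[-47.8, -13.0, -21.0], 7.79]
[[-49.1, -6.4, -21.0], 7.79]
[[-49.5, 0.3, -21.0], 7.79]
[[-49.0, 7.0, -21.0], 7.79]
[[-47.6, 13.6, -21.0], 7.79]
yaw 12.0 pos [0.4  0.28 0.36] t 0.9
[[-52.5, 1.3, -0.0], 5.33]
[[-52.2, 6.2, -0.0], 5.33]
[[-51.4, 11.0, -0.0], 5.33]
[[-50.1, 15.8, -0.0], 5.33]
[[-48.5, 20.3, -0.0], 5.33]
[[-46.4, 24.8, -0.0], 5.33]
[[-43.8, 29.0, -0.0], 5.33]
[[-41.0, 32.9, -0.0], 5.33]
[[-37.7, 36.6, -0.0], 5.33]
```

Request:
servo_tool --increments '[[0,[-39,-31,-21],7.8],[0,[-42,-25,-21],7.8],[0,[-46,-19,-21],7.8],[0,[-48,-13,-21],7.8],[0,[-49,-6,-21],7.8]]'

```text
time_s: 1.52
position: [0.3151, 0.4, 0.2977]
tcp_rot: [[-0.574, 0.819, 0.001], [0.819, 0.574, 0.0], [-0.0, 0.001, -1.0]]
force: [1.0, -0.6, 0.3]
opening: 1.001
```

Request:
servo_tool --increments '[[0,[-49,0,-21],7.8],[0,[-49,7,-21],7.8],[0,[-48,14,-21],7.8]]'

```text
time_s: 1.9
position: [0.4015, 0.2792, 0.3608]
tcp_rot: [[-0.202, 0.979, 0.001], [0.979, 0.202, 0.0], [0.0, 0.001, -1.0]]
force: [-0.3, 0.2, -0.2]
opening: 1.001
```

Run:
```python
from h import *
s=bot.read_state();im,d=bot.capture("wrist");cv2.imwrite("pics/w1.png",im);np.save("w1.npy",d)
import pickle;pickle.dump(s,open("w1.pkl","wb"))
plan([0.51,-0.18,0.36],-36,9)
```

```text
yaw 11.21 pos [0.4071 0.2753 0.3637] t 1.95
[[-51.8, 1.4, 0.4], 5.25]
[[-51.5, 6.1, 0.4], 5.25]
[[-50.7, 10.8, 0.4], 5.25]
[[-49.5, 15.4, 0.4], 5.25]
[[-47.9, 19.9, 0.4], 5.25]
[[-45.9, 24.1, 0.4], 5.25]
[[-43.5, 28.2, 0.4], 5.25]
[[-40.7, 32.1, 0.4], 5.25]
[[-37.6, 35.7, 0.4], 5.25]
```

View pics/w1.png

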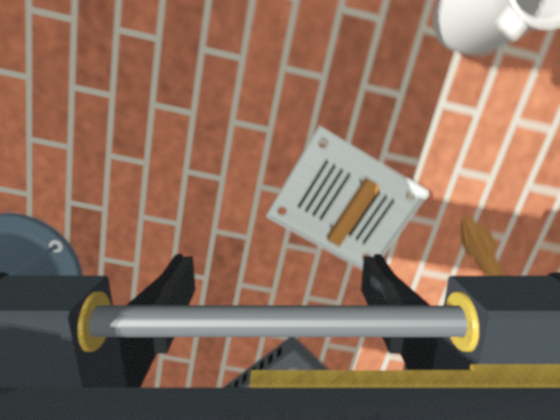

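The wrist view shows the tray at about (350,200), partly framed by the fingers. I'll move on above the stand.

Request:
servo_tool --increments '[[0,[-52,2,0],5.3],[0,[-52,7,0],5.3],[0,[-51,12,0],5.3],[0,[-50,16,0],5.3],[0,[-48,21,0],5.3]]'

```text
time_s: 2.58
position: [0.4652, 0.0254, 0.36]
tcp_rot: [[0.254, 0.967, 0.001], [0.967, -0.254, 0.0], [0.0, 0.001, -1.0]]
force: [1.5, 0.8, 0.6]
opening: 0.998
```

Request:
servo_tool --increments '[[0,[-46,25,0],5.3],[0,[-44,29,0],5.3],[0,[-41,33,0],5.2],[0,[-38,36,0],5.2],[0,[0,0,0],0]]'

```text
time_s: 3.2
position: [0.5148, -0.1808, 0.3591]
tcp_rot: [[0.585, 0.811, -0.0], [0.811, -0.585, -0.001], [-0.001, 0.0, -1.0]]
force: [-0.4, 0.4, -0.1]
opening: 1.0
```

Run:
```python
from h import *
s=bot.read_state();im,d=bot.capture("wrist");cv2.imwrite("pics/w2.png",im);np.save("w2.npy",d)
import pickle;pickle.dump(s,open("w2.pkl","wb"))
print(s["position"],s["qvel"].round(1) if hasattr(s["qvel"],"round") else s["qvel"],s["time_s"],s["force"])
```

```text
[ 0.51483376 -0.18078633  0.35909189] [ 2.9 -2.   2.8  2.1  1.9 -0.3] 3.2 [-0.42773707  0.35021685 -0.078264  ]
```

View pics/w2.png

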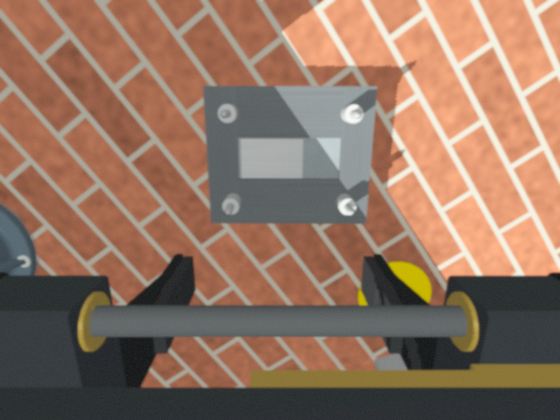

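Run:
```python
from h import *
import pickle
im=cv2.imread("pics/w2.png");z=cv2.resize(im[75:235,195:390],None,fx=4,fy=3.75,interpolation=cv2.INTER_CUBIC);cv2.imwrite("pics/w2z.png",z)
d=np.load("w2.npy");s=pickle.load(open("w2.pkl","rb"));P=pts("wrist",d,s)
print((P[150:170:4,225:350:6,2]*1000).round(0).astype(int))
m=(d>0);m[240:]=0
q=P[m]
hi=q[(q[:,2]>.065)&(q[:,2]<.12)]
import scipy.cluster.hierarchy as h
l=h.fcluster(h.linkage(hi[:,:2]),.02,'distance');C=[]
for i in set(l):
    g=hi[l==i];g2=g[abs(g[:,2]-.075)<.004];print(i,len(g),len(g2),g.mean(0).round(4),g2.mean(0).round(4),(g2[:,:2].max(0)/2+g2[:,:2].min(0)/2).round(4),cv2.minEnclosingCircle((g2[:,:2]*1000).astype(np.float32)));
t=q[abs(q[:,2]-.045)<.005];print(cv2.minAreaRect((t[:,:2]*1000).astype(np.float32)))
```

```text
[[46 47 47 46 46 46 46 47 46 49 49 45 46 42 40 41 41 40 42 42 47]
 [47 46 46 47 48 46 47 47 47 46 47 46 47 42 41 42 41 40 40 40 46]
 [46 45 46 47 47 45 45 47 47 46 47 47 45 42 41 40 40 40 41 41 47]
 [47 47 47 46 47 46 46 47 49 45 47 47 46 39 42 41 40 40 42 41 46]
 [46 47 47 46 46 49 47 45 46 48 45 47 45 40 41 39 40 41 39 45 47]]
1 292 202 [ 0.6368 -0.1804  0.0821] [ 0.637  -0.1806  0.0764] [ 0.638  -0.1816] ((638.1595458984375, -181.7040557861328), 11.975362777709961)
2 253 155 [ 0.563  -0.2817  0.0817] [ 0.5631 -0.2822  0.0763] [ 0.5629 -0.2846] ((562.7532348632812, -284.78759765625), 11.931002616882324)
3 285 209 [ 0.5037 -0.0835  0.0815] [ 0.5033 -0.0832  0.0764] [ 0.5027 -0.0831] ((502.686279296875, -82.97048950195312), 12.025604248046875)
4 252 155 [ 0.43   -0.185   0.0813] [ 0.4294 -0.1853  0.0763] [ 0.4273 -0.1864] ((427.2828063964844, -186.2535858154297), 12.132568359375)
((532.822998046875, -184.32196044921875), (199.8758544921875, 241.05279541015625), 54.099002838134766)
```

View pics/w2z.png

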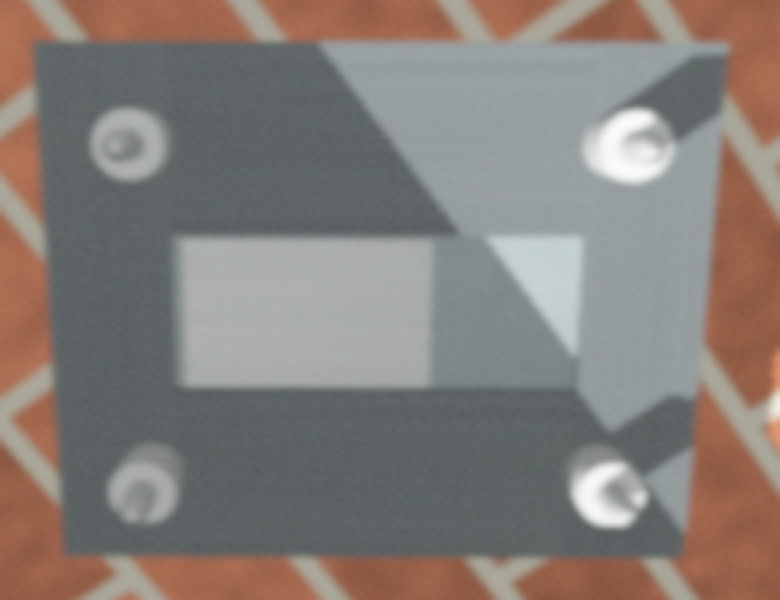

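The plate sits at the left (−x) end (cols 240–303 in w2), and the recess is free to its right. So the opening direction is tool +y, at yaw −36°.

```bash
cat >> h.py <<'E'
import scipy.cluster.hierarchy as hc, pickle
def posts(name,rowmax=240):
    s=bot.read_state();im,d=bot.capture("wrist");cv2.imwrite(f"pics/{name}.png",im);np.save(f"{name}.npy",d);pickle.dump(s,open(f"{name}.pkl","wb"))
    P=pts("wrist",d,s);m=d>0;m[rowmax:]=0;q=P[m];hi=q[(q[:,2]>.071)&(q[:,2]<.081)]
    l=hc.fcluster(hc.linkage(hi[:,:2]),.02,'distance');C=[]
    for i in set(l):
        if (l==i).sum()>40:
            c,r=cv2.minEnclosingCircle((hi[l==i][:,:2]*1000).astype(np.float32));C.append(c);print(np.round(c,1),round(r,1))
    C=np.array(C);print("mean",C.mean(0),"n",len(C));return s,C
E
python3 - <<'E'
from h import *
s,C=posts("w3")
t=np.mean(C,0)/1000
plan([t[0]-.028*.809,t[1]+.028*.588,.075],-36,6,s)
E
```

```text
[ 638.4 -182. ] 12.2
[ 563.  -285.2] 12.1
[502.5 -83. ] 12.1
[ 427.5 -186.4] 12.0
mean [ 532.85391998 -184.13837624] n 4
yaw -35.7 pos [ 0.5142 -0.1785  0.3592] t 3.25
[[1.1, -1.6, 47.4], 0.05]
[[1.1, -1.6, 47.4], 0.05]
[[1.1, -1.6, 47.4], 0.05]
[[1.1, -1.6, 47.4], 0.05]
[[1.1, -1.6, 47.4], 0.05]
[[1.1, -1.6, 47.4], 0.05]
```

Request:
servo_tool --increments '[[1,[1,-1.6,47],0.1],[1,[1,-1.6,47],0.1],[1,[1,-1.6,47],0.1],[1,[1,-1.6,47],0],[1,[1,-1.6,47],0]]'

```text
time_s: 3.92
position: [0.5107, -0.1667, 0.1242]
tcp_rot: [[0.584, 0.812, 0.001], [0.812, -0.584, -0.0], [0.0, 0.001, -1.0]]
force: [-0.5, -1.2, 0.4]
opening: 0.518
```

Request:
servo_tool --increments '[[1,[1,-1.6,40],0],[1,[0,0,0],0],[1,[0,0,0],0]]'

```text
time_s: 4.3
position: [0.5111, -0.1666, 0.0864]
tcp_rot: [[0.585, 0.811, 0.002], [0.811, -0.585, -0.001], [0.0, 0.002, -1.0]]
force: [-0.6, -0.4, -0.1]
opening: 0.17
```

Run:
```python
from h import *
im,d=bot.capture("scene");cv2.imwrite("pics/s1.png",cv2.resize(im[140:300,120:330],None,fx=3.8,fy=3.7))
plan([.5102,-.1677,.055],-36.1,2)
print(bot.read_state()["force"])
```

```text
yaw -35.82 pos [ 0.5115 -0.167   0.0868] t 4.35
[[-0.7, -0.3, 15.9], 0.14]
[[-0.7, -0.3, 15.9], 0.14]
[0.46766528 0.21326218 0.03404104]
```

View pics/s1.png

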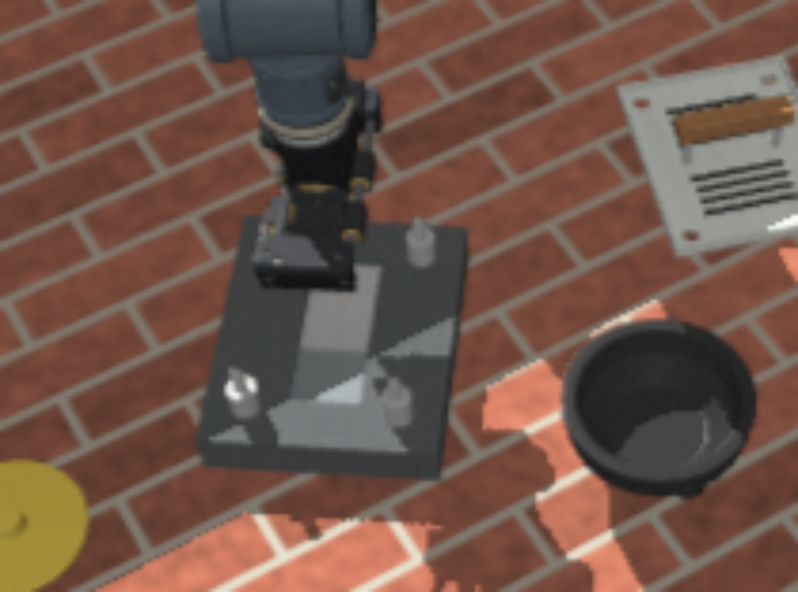

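The scene view shows the gripper over the plate, with the plate's free end at about (340,300). I'll go down gently.

Request:
servo_tool --increments '[[1,[-0.7,0,18],0.2],[1,[-0.7,0,16],0.1],[1,[0,0,2],0],[1,[0,0,2],0],[1,[0,0,0],0]]'

```text
time_s: 4.97
position: [0.5095, -0.1682, 0.0472]
tcp_rot: [[0.59, 0.807, 0.001], [0.807, -0.59, -0.0], [0.0, 0.001, -1.0]]
force: [0.0, 0.8, -0.6]
opening: 0.003
```

Request:
servo_tool --increments '[[1,[0,0,2],0],[1,[0,0,0],0],[1,[0,0,1],0],[1,[0,0,0],0]]'

```text
time_s: 5.48
position: [0.5091, -0.168, 0.0438]
tcp_rot: [[0.59, 0.807, -0.0], [0.807, -0.59, 0.0], [-0.0, -0.0, -1.0]]
force: [0.4, -0.7, 0.9]
opening: 0.007
```

Request:
servo_tool --increments '[[1,[0,0,1],0],[1,[0,0,0],0],[1,[0,0,1],0],[1,[0,0,0],0]]'

```text
time_s: 5.98
position: [0.5091, -0.168, 0.0418]
tcp_rot: [[0.59, 0.807, -0.0], [0.807, -0.59, 0.0], [-0.0, -0.0, -1.0]]
force: [-0.6, -0.2, 0.4]
opening: 0.003
```

Request:
servo_tool --increments '[[1,[0,0,1],0],[1,[0,0,0],0],[1,[0,0,1],0],[1,[0,0,0],0]]'

```text
time_s: 6.48
position: [0.5091, -0.168, 0.0398]
tcp_rot: [[0.59, 0.807, -0.0], [0.807, -0.59, 0.0], [-0.0, -0.0, -1.0]]
force: [-0.3, 0.1, -0.9]
opening: 0.005
```

Run:
```python
from h import *
s=bot.read_state();im,d=bot.capture("wrist");cv2.imwrite("pics/w4.png",im)
im2,d2=bot.capture("scene");cv2.imwrite("pics/s2.png",cv2.resize(im2[140:300,120:330],None,fx=3.8,fy=3.7))
P=pts("wrist",d,s)
print(s["position"],s["tau"],s["force"])
print((P[60:300:20,160:400:16,2]*1000).round(0).astype(int))
```

```text
[ 0.50909041 -0.16796949  0.03976991] [-5.04570358e-03 -4.08139908e+01 -9.59208280e+00  5.24272502e-02
  2.40552641e-02  3.50351922e-05] [-0.25456709  0.08533976 -0.92496638]
[[  2   1   2   2   2   2   2   2   2   1   2   0   1   2   2]
 [ 47  47  46  47  46  46  46  47  47  47  47  48  47  46  46]
 [ 46  46  46  47  46  46  46  46  47  47  46  46  46  46  46]
 [ 76  57  46  48  47  47  45  47  47  45  47  47  46  47  48]
 [ 80  77  54  47  46  47  47  46 234  47  46  47  47  47  46]
 [ 78  76  47  47  47  46  47  47  48  46  46  46  47  46  46]
 [ 47  46  47  46  47  45  46  47  47  46  49  46  47  46  46]
 [ 47  46  47  46  47  48  46  47  47  46  47  46  47  47  47]
 [ 47  46  46  47  46  46  47  46  46  47  48  46  46  41  40]
 [ 46  47  47  46  46  47  46  46  47  46  47  47  47  41  42]
 [ 45  46  48  46  46  45  47  77  80  46  47  46  46  42  41]
 [150 150 150 234 150 150 149  97  97 151 151 151 150 150 149]]
```

View pics/w4.png

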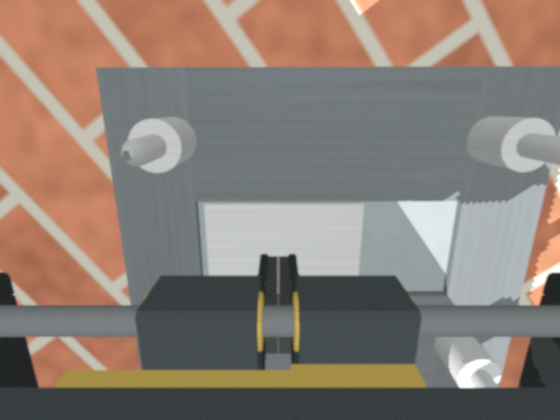

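View pics/s2.png

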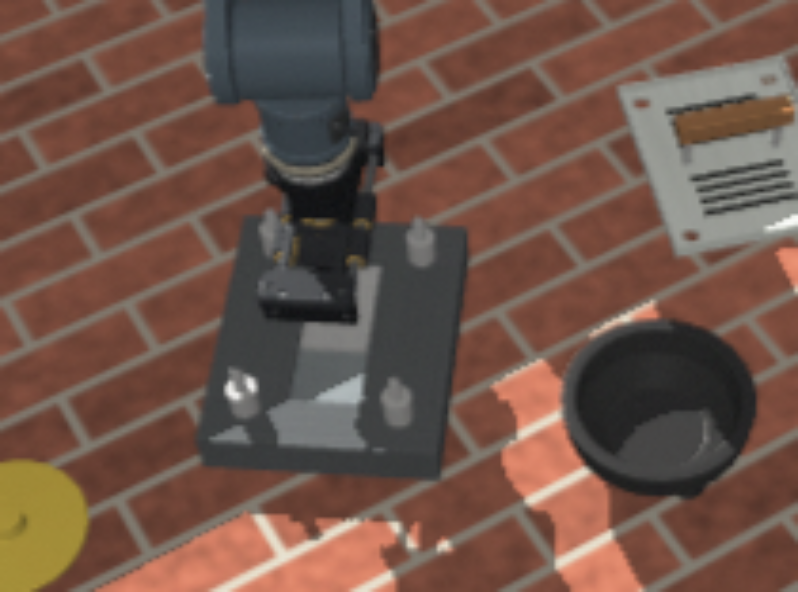

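Run:
```python
from h import *
d=np.load("w3.npy");s=pickle.load(open("w3.pkl","rb"));ci=bot.camera_info("wrist");K=ci["K"];M=ci["mount"]
def tool(d):
    v,u=np.mgrid[0:420,0:560];P=np.stack([(u-K[0,2])/K[0,0]*d,(v-K[1,2])/K[1,1]*d,d],-1);return P@M[:3,:3].T+M[:3,3]
T=tool(d)
for r in range(252,310,6): print(r,[(T[r,c]*1000).round(0).astype(int).tolist() for c in (174,180,186,371,377)])
s4=bot.read_state();im,d4=bot.capture("wrist");T=tool(d4)
for r in range(252,310,6): print(r,[(T[r,c]*1000).round(0).astype(int).tolist() for c in (268,274,280,286,292)])
np.save("w4.npy",d4)
im=cv2.imread("pics/w3.png");cv2.imwrite("pics/w3z.png",cv2.resize(im[230:400],None,fx=1.4,fy=2.5))
```

```text
252 [[-160, -179, 359], [-161, -169, 359], [-160, -158, 357], [-160, 162, 357], [-160, 173, 359]]
258 [[10, -51, -38], [11, -48, -38], [9, -46, -35], [9, 47, -35], [11, 49, -38]]
264 [[10, -49, -45], [9, -47, -42], [9, -44, -41], [8, 46, -40], [9, 48, -42]]
270 [[9, -48, -48], [82, 0, -194], [8, -43, -46], [9, 44, -48], [9, 47, -48]]
276 [[8, -47, -53], [9, -44, -54], [5, -43, -47], [7, 44, -50], [9, 45, -54]]
282 [[82, 0, -194], [7, -44, -55], [2, -43, -47], [4, 44, -50], [8, 44, -58]]
288 [[8, -44, -62], [5, -43, -57], [-1, -43, -48], [1, 44, -51], [5, 44, -58]]
294 [[5, -44, -63], [2, -43, -57], [-3, -43, -49], [-1, 44, -52], [3, 44, -60]]
300 [[2, -44, -63], [-1, -43, -58], [-6, -43, -50], [-4, 44, -53], [0, 44, -60]]
306 [[32, -27, -115], [32, -26, -115], [32, -24, -115], [33, 25, -116], [32, 26, -116]]
252 [[0, -5, -6], [0, -2, -6], [0, 2, -7], [0, 5, -7], [0, 9, -6]]
258 [[9, -5, -36], [9, -2, -34], [9, 1, -34], [9, 4, -35], [10, 7, -37]]
264 [[9, -4, -42], [9, -2, -42], [9, 1, -41], [8, 4, -41], [11, 7, -45]]
270 [[9, -4, -48], [9, -1, -48], [9, 1, -47], [9, 4, -48], [11, 7, -52]]
276 [[9, -4, -53], [9, -1, -53], [9, 1, -54], [9, 4, -54], [10, 7, -56]]
282 [[9, -4, -60], [9, -1, -59], [9, 1, -59], [9, 4, -60], [11, 6, -62]]
288 [[8, -4, -64], [9, -1, -65], [9, 1, -65], [9, 4, -65], [10, 6, -67]]
294 [[9, -4, -69], [9, -1, -70], [9, 1, -69], [8, 4, -69], [11, 6, -72]]
300 [[9, -4, -74], [9, -1, -75], [9, 1, -74], [9, 4, -74], [11, 6, -77]]
306 [[32, -2, -115], [33, -1, -116], [32, 1, -115], [32, 2, -115], [32, 4, -115]]
```

View pics/w3z.png

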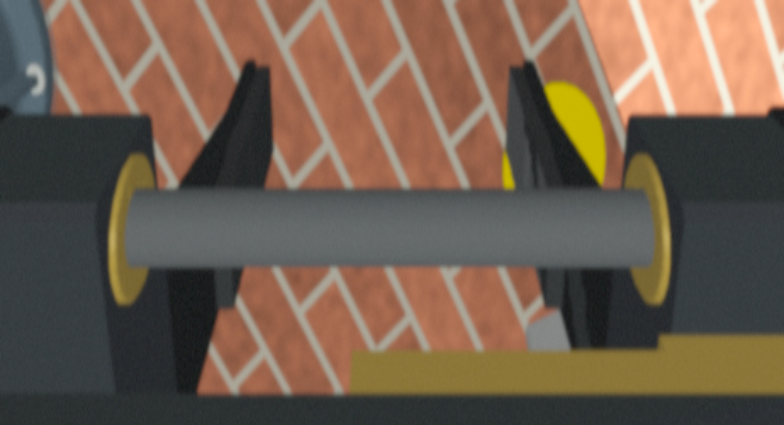

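Run:
```python
from h import *
print(bot.hold_point_z,[a for a in dir(bot) if a[0]!='_'],bot.read_state()["time_s"])
# finger side view in scene: list scene points near tcp
s=bot.read_state();im,d=bot.capture("scene");P=pts("scene",d);p=s["position"]
m=(d>0)&(np.hypot(P[...,0]-p[0],P[...,1]-p[1])<.05)&(P[...,2]>.048)
q=P[m];print(len(q),q[:,2].min());print(np.histogram(q[:,2],bins=20))
v,u=np.nonzero(m);print(u.min(),u.max(),v.min(),v.max())
```

```text
-0.0187 ['PlanningError', 'camera_info', 'capture', 'find_in', 'hand_in', 'hold_point_z', 'read_state', 'trace'] 6.625
2141 0.04800440319394984
(array([ 22,   2,   0,   3,  42, 215, 143,  64,  20, 157,  93, 111, 130,
       143,  48, 133, 296, 393,  90,  36]), array([0.0480044 , 0.06906055, 0.09011671, 0.11117286, 0.13222901,
       0.15328516, 0.17434131, 0.19539746, 0.21645362, 0.23750977,
       0.25856592, 0.27962207, 0.30067822, 0.32173437, 0.34279053,
       0.36384668, 0.38490283, 0.40595898, 0.42701513, 0.44807128,
       0.46912744]))
175 221 121 233
```

The fingers visibly end about 33 mm short of the reported TCP (tool z ≈ −34 mm), which explains the missing contact. I'll keep going down and feel for the plate.

Request:
servo_tool --increments '[[1,[0,0,10],0],[1,[0,0,8],0],[1,[0,0,2],0],[1,[0,0,0],0]]'

```text
time_s: 7.18
position: [0.5089, -0.1679, 0.0194]
tcp_rot: [[0.59, 0.807, -0.001], [0.807, -0.59, 0.0], [-0.0, -0.001, -1.0]]
force: [0.5, -0.7, -0.2]
opening: 0.006
```

Request:
servo_tool --increments '[[1,[0,0,2],0],[1,[0,0,0],0],[1,[0,0,1],0],[1,[0,0,0],0]]'

```text
time_s: 7.68
position: [0.5092, -0.168, 0.0169]
tcp_rot: [[0.59, 0.807, 0.0], [0.807, -0.59, -0.0], [0.0, 0.0, -1.0]]
force: [-0.2, 0.6, -0.1]
opening: 0.005
```

Request:
servo_tool --increments '[[1,[0,0,1],0],[1,[0,0,1],0],[1,[0,0,0],0]]'

```text
time_s: 8.05
position: [0.5091, -0.168, 0.0148]
tcp_rot: [[0.59, 0.807, -0.0], [0.807, -0.59, 0.0], [-0.0, -0.0, -1.0]]
force: [0.2, -0.3, -0.6]
opening: 0.003
```

Request:
servo_tool --increments '[[1,[0,0,1],0],[1,[0,0,1],0],[1,[0,0,0],0]]'

```text
time_s: 8.43
position: [0.5102, -0.1688, 0.0146]
tcp_rot: [[0.59, 0.807, 0.003], [0.807, -0.59, -0.002], [0.0, 0.003, -1.0]]
force: [-1.6, 0.5, 11.0]
opening: 0.006
```

Request:
servo_tool --increments '[[1,[0,0,1],0],[1,[0,0,0],0]]'

```text
time_s: 8.68
position: [0.5112, -0.1694, 0.0146]
tcp_rot: [[0.59, 0.807, 0.005], [0.807, -0.59, -0.003], [0.0, 0.006, -1.0]]
force: [-1.7, -0.5, 17.3]
opening: 0.002
```

Contact is at TCP z ≈ 0.0147, so the finger ends lie about 30 mm short of the TCP. I'll ease off to around 10 N and drag.

Request:
servo_tool --increments '[[1,[0,0,-1],0],[1,[0,5,0],0],[1,[0,6,0],0],[1,[0,0,0],0]]'

```text
time_s: 9.18
position: [0.5199, -0.1758, 0.0147]
tcp_rot: [[0.59, 0.807, 0.004], [0.807, -0.59, -0.003], [0.0, 0.005, -1.0]]
force: [-0.3, -0.7, 10.3]
opening: 0.007
```

Request:
servo_tool --increments '[[1,[0,6,0],0],[1,[0,6,0],0],[1,[0,6,0],0]]'

```text
time_s: 9.55
position: [0.5334, -0.1857, 0.0146]
tcp_rot: [[0.59, 0.807, 0.002], [0.807, -0.59, -0.001], [0.0, 0.002, -1.0]]
force: [-1.8, 0.5, 11.3]
opening: 0.005
```

Run:
```python
from h import *
s=bot.read_state();im,d=bot.capture("wrist");cv2.imwrite("pics/w5.png",im);print(s["position"],s["force"])
```

```text
[ 0.53341302 -0.18565413  0.01462572] [-1.84756558  0.47884189 11.27889467]
```

View pics/w5.png

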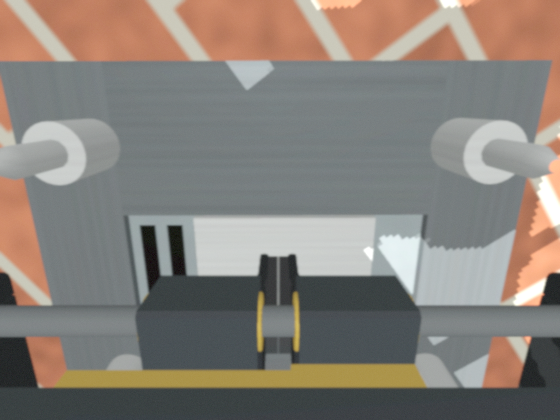

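The plate follows: its right edge is at col 375, the recess end at col 425, so roughly 25 mm remain, and two slots now show.

Request:
servo_tool --increments '[[1,[0,6,0],0],[1,[0,6,0],0],[1,[0,6,0],0],[1,[0,6,0],0],[1,[0,4,0],0]]'

```text
time_s: 10.22
position: [0.5539, -0.2006, 0.0146]
tcp_rot: [[0.59, 0.807, -0.003], [0.807, -0.59, 0.002], [-0.0, -0.004, -1.0]]
force: [-7.0, 5.1, 18.3]
opening: 0.006
```

Run:
```python
from h import *
s=bot.read_state();im,d=bot.capture("wrist");cv2.imwrite("pics/w6.png",im);print(s["position"],s["force"])
```

```text
[ 0.55390797 -0.20060956  0.01457786] [-6.9677446   5.11264191 18.25787788]
```

View pics/w6.png

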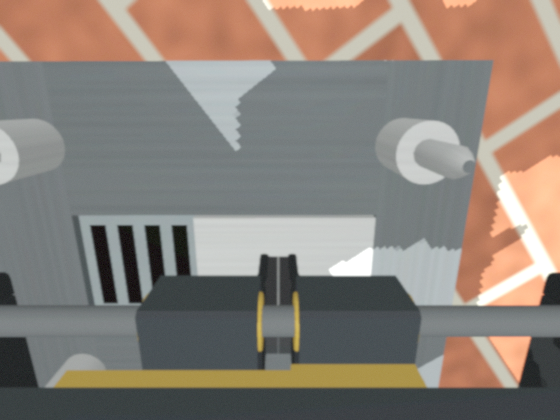

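Fully open: the plate is against the end wall, all four slots show, and it stalls at 8.6 N. I'll lift off and move to the tray.

Request:
servo_tool --increments '[[1,[0,-2,-4],0],[1,[0,0,-30],0],[1,[0,0,-55],0],[0.5,[0,0,-55],0],[0,[0,0,-55],0]]'

```text
time_s: 10.9
position: [0.5532, -0.2003, 0.2133]
tcp_rot: [[0.59, 0.807, -0.0], [0.807, -0.59, 0.0], [-0.0, -0.0, -1.0]]
force: [1.0, -0.9, 0.1]
opening: 0.156
```

Run:
```python
from h import *
s=bot.read_state();im,d=bot.capture("wrist");cv2.imwrite("pics/w7.png",im)
s=bot.read_state()
plan([.523,.239,.36],-17.3,9,s)
```

```text
yaw -36.17 pos [ 0.5577 -0.2027  0.2215] t 10.95
[[37.3, -32.1, -15.4], -2.1]
[[38.5, -30.7, -15.4], -2.1]
[[39.6, -29.3, -15.4], -2.1]
[[40.6, -27.8, -15.4], -2.1]
[[41.6, -26.3, -15.4], -2.1]
[[42.6, -24.7, -15.4], -2.1]
[[43.4, -23.2, -15.4], -2.1]
[[44.3, -21.6, -15.4], -2.1]
[[45.0, -19.9, -15.4], -2.1]
```

View pics/w7.png

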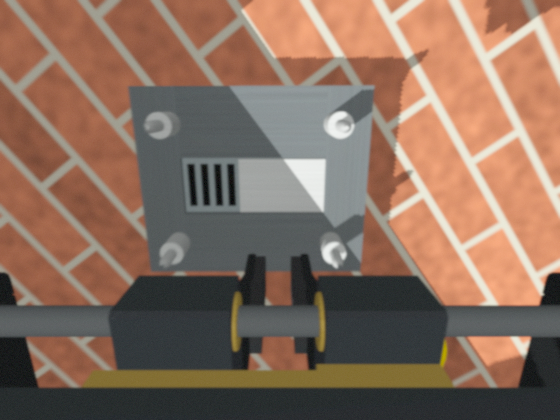

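Damper confirmed open: plate at cols 240–325, against the +x end. Now to the tray.

Request:
servo_tool --increments '[[0,[37,-32,-15],-2.1],[0,[38,-31,-15],-2.1],[0,[40,-29,-15],-2.1],[0,[41,-28,-15],-2.1],[0,[42,-26,-15],-2.1]]'

```text
time_s: 11.58
position: [0.534, 0.0468, 0.2869]
tcp_rot: [[0.433, 0.902, -0.0], [0.902, -0.433, 0.0], [-0.0, -0.0, -1.0]]
force: [0.7, -0.4, 0.2]
opening: 0.764
```

Request:
servo_tool --increments '[[0,[43,-25,-15],-2.1],[0,[43,-23,-15],-2.1],[0,[44,-22,-15],-2.1],[0,[45,-20,-15],-2.1],[0,[0,0,0],0]]'

```text
time_s: 12.2
position: [0.5183, 0.2447, 0.3476]
tcp_rot: [[0.292, 0.956, 0.002], [0.956, -0.292, 0.001], [0.002, 0.002, -1.0]]
force: [-0.9, -0.2, 0.5]
opening: 0.998
```

Request:
servo_tool --increments '[[0,[0,0,0],0],[0,[0,0,0],0]]'

```text
time_s: 12.45
position: [0.5183, 0.2401, 0.346]
tcp_rot: [[0.299, 0.954, -0.002], [0.954, -0.299, -0.001], [-0.001, -0.001, -1.0]]
force: [-0.4, 0.5, -0.4]
opening: 1.002
```

Run:
```python
from h import *
s=bot.read_state();im,d=bot.capture("wrist");cv2.imwrite("pics/w8.png",im);np.save("w8.npy",d);pickle.dump(s,open("w8.pkl","wb"))
print(s["position"],s["qvel"],bot.read_state()["position"])
P=pts("wrist",d,s);m=(d>0)&(P[...,2]>.045)&(P[...,2]<.085);m[255:]=0
q=P[m];c=q[:,:2].mean(0);print(len(q),q.mean(0),np.histogram(q[:,2],bins=8))
print(cv2.minAreaRect((q[:,:2]*1000).astype(np.float32)))
m=(d>0)&(P[...,2]>.006)&(P[...,2]<.085)&(np.hypot(P[...,0]-c[0],P[...,1]-c[1])<.14);m[255:]=0;q=P[m]
print(cv2.minAreaRect((q[:,:2]*1000).astype(np.float32)))
```

```text
[0.51828138 0.24011905 0.34601879] [-0.38833358 -0.14665019 -0.32334369  0.27058391  0.06537433  0.19996528] [0.51841375 0.24006966 0.346118  ]
2537 [0.64612676 0.16744952 0.06412592] (array([ 477,   90,  136,  143, 1292,  179,  106,  114]), array([0.04501399, 0.0500082 , 0.05500241, 0.05999663, 0.06499084,
       0.06998505, 0.07497927, 0.07997348, 0.08496769]))
((679.0986938476562, 156.39431762695312), (197.65184020996094, 372.4659118652344), 69.79920196533203)
((654.5624389648438, 186.25347900390625), (201.14492797851562, 275.6873474121094), 60.2325553894043)
```

View pics/w8.png

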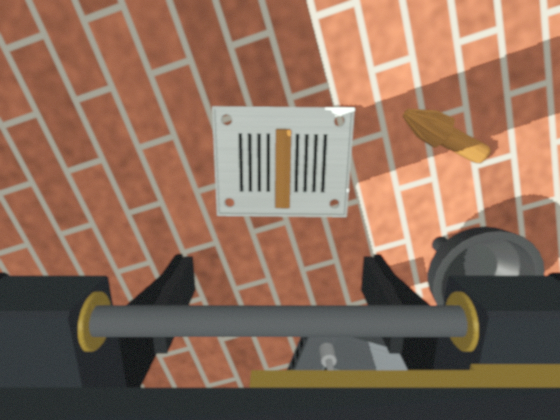

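Run:
```python
from h import *
s=pickle.load(open("w8.pkl","rb"));d=np.load("w8.npy");P=pts("wrist",d,s);im=cv2.imread("pics/w8.png")
box=np.zeros(d.shape,bool);box[100:224,205:362]=1
m=(d>0)&(P[...,2]>.055)&(P[...,2]<.08)&box;q=P[m];print("handle",len(q),np.median(q[:,2]),cv2.minAreaRect((q[:,:2]*1000).astype(np.float32)))
hsv=cv2.cvtColor(im,cv2.COLOR_BGR2HSV)
m=(d>0)&(P[...,2]>.005)&(P[...,2]<.03)&box&((hsv[...,1]<60));q=P[m];print("tray",len(q),np.median(q[:,2]),cv2.minAreaRect((q[:,:2]*1000).astype(np.float32)))
m2=box&(hsv[...,1]<60)&(hsv[...,2]>120);v,u=np.nonzero(m2);print(cv2.minAreaRect(np.c_[u,v].astype(np.float32)))
ci=bot.camera_info("wrist");K=ci["K"];M=ci["mount"];R=np.array(s["tcp_rot"]);p=np.array(s["position"])
def px(u,v,z):
    r=R@M[:3,:3]@np.array([(u-K[0,2])/K[0,0],(v-K[1,2])/K[1,1],1]);o=R@M[:3,3]+p
    return o+r*(z-o[2])/r[2]
# holes
g=cv2.cvtColor(im,cv2.COLOR_BGR2GRAY);H=[]
for (u,v) in [(227,119),(340,121),(229,203),(335,203)]:
    w=im[v-9:v+10,u-9:u+10].astype(float);sat=w.max(2)-w.min(2);wt=np.clip(sat-25,0,None)*1.0
    vv,uu=np.mgrid[v-9:v+10,u-9:u+10];wt[np.hypot(uu-u,vv-v)>7.5]=0
    c=((uu*wt).sum()/wt.sum(),(vv*wt).sum()/wt.sum());H.append(px(*c,.006)[:2]);print(np.round(c,1),H[-1].round(4))
H=np.array(H);print("c",H.mean(0),"dists",np.linalg.norm(H[0]-H[1]),np.linalg.norm(H[2]-H[3]),np.linalg.norm(H[0]-H[2]))
a=H[1]-H[0]+H[3]-H[2];print("yaw",np.degrees(np.arctan2(a[1],a[0])))
```

```text
handle 1250 0.06851275631877832 ((523.2116088867188, 235.44007873535156), (109.99938201904297, 21.741230010986328), 71.67704010009766)
tray 13166 0.007840462326081848 ((522.0647583007812, 235.22975158691406), (166.3857879638672, 208.59986877441406), 72.38699340820312)
((283.0, 161.5), (123.0, 156.0), 90.0)
[227.3 122.2] [0.4634 0.3179]
[336.1 121.6] [0.6188 0.2701]
[229.3 202. ] [0.4243 0.2006]
[333.6 202.3] [0.5837 0.1502]
c [0.52253528 0.23466235] dists 0.16258530952833428 0.16715673590234828 0.12363369555362091
yaw -17.319497063390436
```

Tray: centre about (0.5228, 0.2354), yaw about −17.4°, handle top at 67 mm. I'll descend to the handle, allowing for the short fingers (TCP z target ≈ 0.010).

Run:
```python
from h import *
plan([.5228,.2354,.010],-17.4,8)
```

```text
yaw -17.41 pos [0.5184 0.2401 0.3461] t 12.5
[[-0.4, 0.7, 42.0], -0.0]
[[-0.4, 0.7, 42.0], -0.0]
[[-0.4, 0.7, 42.0], -0.0]
[[-0.4, 0.7, 42.0], -0.0]
[[-0.4, 0.7, 42.0], -0.0]
[[-0.4, 0.7, 42.0], -0.0]
[[-0.4, 0.7, 42.0], -0.0]
[[-0.4, 0.7, 42.0], -0.0]
```

Request:
servo_tool --increments '[[0,[-1,2,42],0],[0,[-1,2,42],0],[0,[-1,2,42],0],[0,[-0.2,0,42],0],[0,[0,0,42],0]]'

```text
time_s: 13.12
position: [0.5235, 0.2353, 0.1355]
tcp_rot: [[0.299, 0.954, 0.0], [0.954, -0.299, -0.0], [-0.0, 0.0, -1.0]]
force: [0.1, -0.5, -1.0]
opening: 1.002
```

Run:
```python
from h import *
plan([.5228,.2354,.010],-17.4,4)
im,d=bot.capture("wrist");cv2.imwrite("pics/w9.png",im)
```

```text
yaw -17.42 pos [0.5235 0.2353 0.1355] t 13.125
[[-0.0, -0.2, 31.4], -0.0]
[[-0.0, -0.2, 31.4], -0.0]
[[-0.0, -0.2, 31.4], -0.0]
[[-0.0, -0.2, 31.4], -0.0]
```

View pics/w9.png

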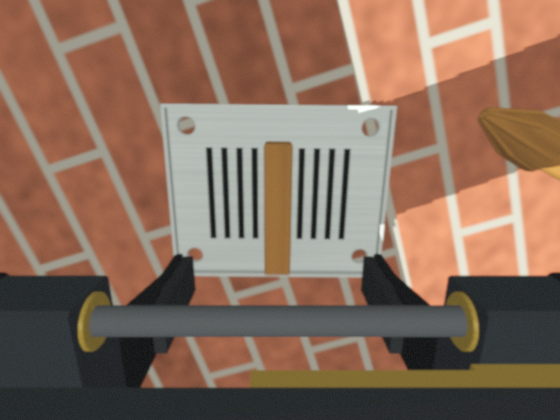

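The bar at cols 265–291 is centred between the fingers. Continuing down.

Request:
servo_tool --increments '[[0,[0,0,42],0],[0,[0,0,40],0],[0,[0,0,30],0],[0,[0,0,9],0],[0,[0,0,0],0]]'

```text
time_s: 13.8
position: [0.5237, 0.2362, 0.0162]
tcp_rot: [[0.298, 0.955, 0.0], [0.955, -0.298, -0.0], [-0.0, 0.0, -1.0]]
force: [0.6, -0.2, 0.3]
opening: 0.997
```

Run:
```python
from h import *
plan([.5228,.2354,.010],-17.4,1)
im,d=bot.capture("wrist");cv2.imwrite("pics/w10.png",im)
```

```text
yaw -17.34 pos [0.5237 0.2362 0.0162] t 13.8
[[-1.0, -0.7, 6.2], 0.06]
```

View pics/w10.png

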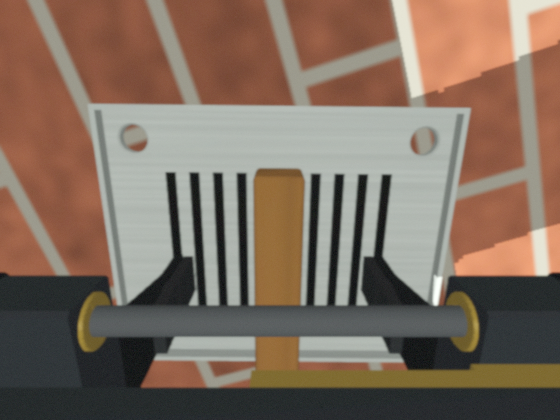

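Request:
servo_tool --increments '[[0,[-1,-0.5,5],0],[0,[0,0,0],0]]'

```text
time_s: 14.1
position: [0.5226, 0.2358, 0.0115]
tcp_rot: [[0.297, 0.955, 0.001], [0.955, -0.297, 0.0], [0.0, 0.001, -1.0]]
force: [0.3, 0.4, -0.1]
opening: 0.997
```

Request:
servo_tool --increments '[[1,[0,0,0],0],[1,[0,0,0],0],[1,[0,0,0],0],[1,[0,0,0],0],[1,[0,0,0],0]]'

```text
time_s: 14.72
position: [0.5224, 0.2358, 0.0108]
tcp_rot: [[0.297, 0.955, -0.0], [0.955, -0.297, -0.0], [-0.0, -0.0, -1.0]]
force: [0.3, -0.4, -0.1]
opening: 0.515
```

Request:
servo_tool --increments '[[1,[0,0,0],0],[1,[0,0,0],0],[1,[0,0,0],0],[1,[0,0,0],0]]'

```text
time_s: 15.22
position: [0.5227, 0.2358, 0.0108]
tcp_rot: [[0.297, 0.955, 0.0], [0.955, -0.297, 0.0], [0.0, 0.0, -1.0]]
force: [1.9, -1.1, -0.9]
opening: 0.254
```

Request:
servo_tool --increments '[[1,[0,0,0],0],[1,[0,0,0],0],[1,[0,0,-10],0],[1,[0,0,-20],0],[1,[0,0,-30],0]]'

```text
time_s: 15.85
position: [0.5204, 0.2355, 0.0705]
tcp_rot: [[0.297, 0.955, -0.005], [0.955, -0.297, -0.001], [-0.002, -0.004, -1.0]]
force: [0.7, 0.4, -4.0]
opening: 0.251
```

Request:
servo_tool --increments '[[1,[0,0,-45],0],[1,[0,0,-45],0],[1,[0,0,-40],0],[1,[0,0,0],0],[1,[0,0,0],0]]'

```text
time_s: 16.48
position: [0.5205, 0.2354, 0.1994]
tcp_rot: [[0.297, 0.955, -0.004], [0.955, -0.297, -0.001], [-0.002, -0.003, -1.0]]
force: [-0.2, -0.4, -5.6]
opening: 0.25
```

Run:
```python
from h import *
s=bot.read_state();print(s["force"],s["moment"],s["opening"])
im,d=bot.capture("wrist");cv2.imwrite("pics/w11.png",im);np.save("w11.npy",d);pickle.dump(s,open("w11.pkl","wb"))
im,d=bot.capture("scene");cv2.imwrite("pics/s3.png",im)
plan([.5329,-.1842,.20],-36.1,8)
```

```text
[-0.22767597 -0.35519016 -5.56244834] [-0.17285674  0.06129194 -0.03520012] 0.2503984737753728
yaw -17.28 pos [0.5203 0.2354 0.1985] t 16.575
[[-49.6, 17.1, -0.2], 2.35]
[[-48.9, 19.1, -0.2], 2.35]
[[-48.0, 21.1, -0.2], 2.35]
[[-47.1, 23.0, -0.2], 2.35]
[[-46.2, 25.0, -0.2], 2.35]
[[-45.1, 26.8, -0.2], 2.35]
[[-43.9, 28.7, -0.2], 2.35]
[[-42.7, 30.4, -0.2], 2.35]
```

View pics/w11.png

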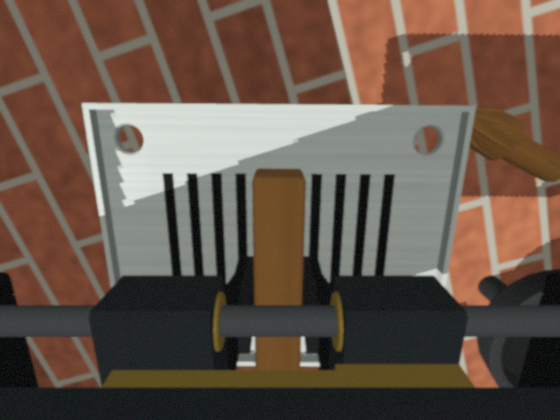

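View pics/s3.png

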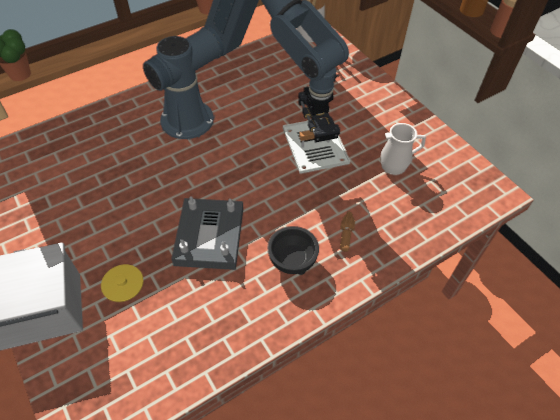

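Tray is held level; the molcajete, pitcher and reamer are undisturbed. I'll measure the tray in the tool frame from its two visible holes and move toward the stand.

```bash
cat >> h.py <<'E'
def toolpix(u,v,z):
    ci=bot.camera_info("wrist");K=ci["K"];M=ci["mount"]
    r=M[:3,:3]@np.array([(u-K[0,2])/K[0,0],(v-K[1,2])/K[1,1],1]);o=M[:3,3];return o+r*(z-o[2])/r[2]
def tooldepth(d):
    ci=bot.camera_info("wrist");K=ci["K"];M=ci["mount"];v,u=np.mgrid[0:420,0:560]
    P=np.stack([(u-K[0,2])/K[0,0]*d,(v-K[1,2])/K[1,1]*d,d],-1);return P@M[:3,:3].T+M[:3,3]
E
python3 - <<'E'
from h import *
for n in ["w11"]:
    d=np.load(n+".npy");T=tooldepth(d);im=cv2.imread(f"pics/{n}.png")
    ar=T[150:165,130:420].reshape(-1,3);print("plate z",np.median(ar[:,2]))
    z=np.median(ar[:,2])
    m=(d>0)&(abs(T[...,2]-z)<.006);m[270:]=0
    # fit plane of plate
    A=T[m];A=A[abs(A[:,2]-z)<.004];c,*_=np.linalg.lstsq(np.c_[A[:,:2],np.ones(len(A))],A[:,2],rcond=None);print("plane",c)
    v,u=np.nonzero(m);sel=(u>100)&(u<460)
    far=(d>0)&(T[...,2]>z+.05)
    for (u0,v0) in [(129,139),(428,140)]:
        w=np.zeros(d.shape,np.uint8);w[v0-18:v0+19,u0-18:u0+19]=far[v0-18:v0+19,u0-18:u0+19]
        n_,l,st,c=cv2.connectedComponentsWithStats(w);
        for i in range(1,n_): print(st[i],c[i],(toolpix(*c[i],z)*1000).round(1))
    rim=(d>0)&(T[...,2]<z+.02);
    for u in (150,200,280,380,420):
        col=np.nonzero(rim[:140,u])[0];r=col.min();print("front rim",u,r,(T[r+1,u]*1000).round(1))
E
```

```text
plate z 0.0033184776538285193
plane [ 0.00342045 -0.00056217  0.00304186]
[119 125  25  27 511] [131.00391389 138.02348337] [ 64.8 -82.1   3.3]
[421 123   1   1   1] [421. 123.] [73.  79.3  3.3]
[413 126  25  28 516] [425.07364341 139.80620155] [63.9 82.8  3.3]
front rim 150 104 [ 82.5 -66.6  -4.8]
front rim 200 104 [ 82.5 -40.7  -4.1]
front rim 280 105 [82.   1.3 -5.1]
front rim 380 105 [82.  53.3 -5.8]
front rim 420 105 [82.  74.6 -4.5]
```

Request:
servo_tool --increments '[[1,[-30,10,0],1.3],[1,[-40,15,0],2.0],[1,[-48,21,0],2.3],[1,[-48,22,0],2.3],[1,[-47,24,0],2.3]]'

```text
time_s: 17.2
position: [0.5294, 0.0023, 0.199]
tcp_rot: [[0.463, 0.887, -0.004], [0.887, -0.463, 0.001], [-0.001, -0.004, -1.0]]
force: [1.4, 0.5, -3.0]
opening: 0.249
```

Request:
servo_tool --increments '[[1,[-46,26,0],2.3],[1,[-45,28,0],2.3],[1,[-30,20,0],2.0],[1,[-20,14,0],1.5],[1,[0,0,0],0]]'

```text
time_s: 17.82
position: [0.535, -0.1642, 0.1989]
tcp_rot: [[0.584, 0.811, -0.003], [0.811, -0.584, 0.001], [-0.001, -0.003, -1.0]]
force: [-0.7, -0.4, -4.8]
opening: 0.249
```

Run:
```python
from h import *
plan([.5329,-.1842,.20],-36.1,1)
s=bot.read_state();im,d=bot.capture("wrist");cv2.imwrite("pics/w12.png",im);np.save("w12.npy",d)
plan([.5329,-.1842,.20],-36.1,1)
```

```text
yaw -35.76 pos [ 0.535  -0.1642  0.1989] t 17.825
[[-17.5, 10.0, -1.1], 0.34]
yaw -35.69 pos [ 0.5347 -0.1626  0.199 ] t 17.875
[[-18.6, 11.1, -1.0], 0.41]
```

View pics/w12.png

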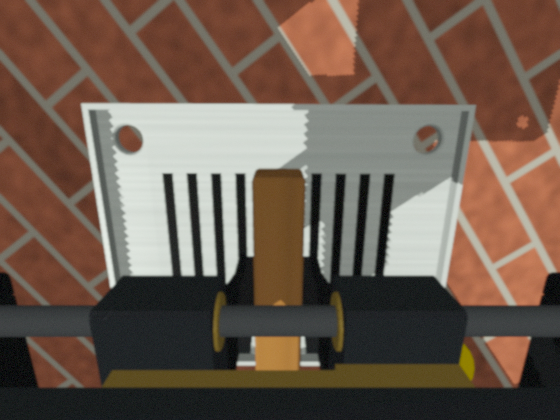

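Request:
servo_tool --increments '[[1,[-9,5,15],0.4],[1,[-9,5.5,20],0],[1,[0,0,25],0],[1,[0,0,10],0],[1,[0,0,0],0]]'

```text
time_s: 18.5
position: [0.533, -0.1824, 0.1296]
tcp_rot: [[0.587, 0.81, -0.003], [0.81, -0.587, 0.001], [-0.0, -0.003, -1.0]]
force: [1.3, 0.4, -3.8]
opening: 0.253
```

Request:
servo_tool --increments '[[1,[0,0,0],0],[1,[0,0,0],0]]'

```text
time_s: 18.75
position: [0.5345, -0.1835, 0.1318]
tcp_rot: [[0.587, 0.809, 0.002], [0.809, -0.587, -0.001], [0.0, 0.002, -1.0]]
force: [0.3, 0.0, -4.5]
opening: 0.247
```

Run:
```python
from h import *
plan([.5329,-.1842,.12],-36.1,1)
s=bot.read_state();im,d=bot.capture("wrist");cv2.imwrite("pics/w13.png",cv2.resize(im[90:280,60:500],None,fx=1.8,fy=1.8,interpolation=cv2.INTER_CUBIC));cv2.imwrite("pics/w13f.png",im);np.save("w13.npy",d);pickle.dump(s,open("w13.pkl","wb"))
im,d=bot.capture("scene");cv2.imwrite("pics/s4.png",cv2.resize(im[140:300,120:330],None,fx=3.8,fy=3.7,interpolation=cv2.INTER_CUBIC))
im,d=bot.capture("top");cv2.imwrite("pics/t4.png",cv2.resize(im[160:290,280:410],None,fx=4.5,fy=4.5,interpolation=cv2.INTER_CUBIC))
```

```text
yaw -35.97 pos [ 0.5345 -0.1835  0.1318] t 18.75
[[-1.5, -0.9, 11.8], 0.13]
```

View pics/w13.png

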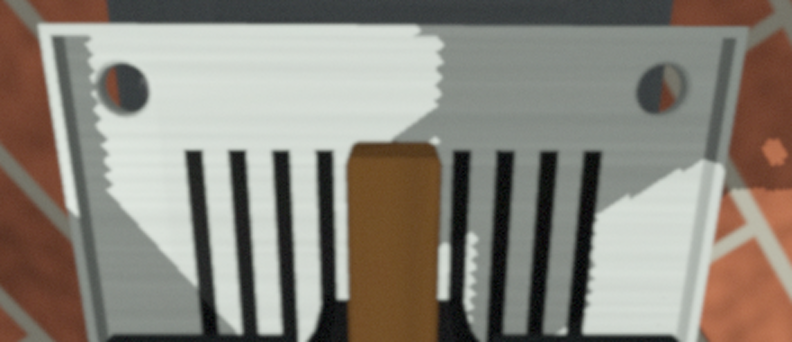

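View pics/s4.png

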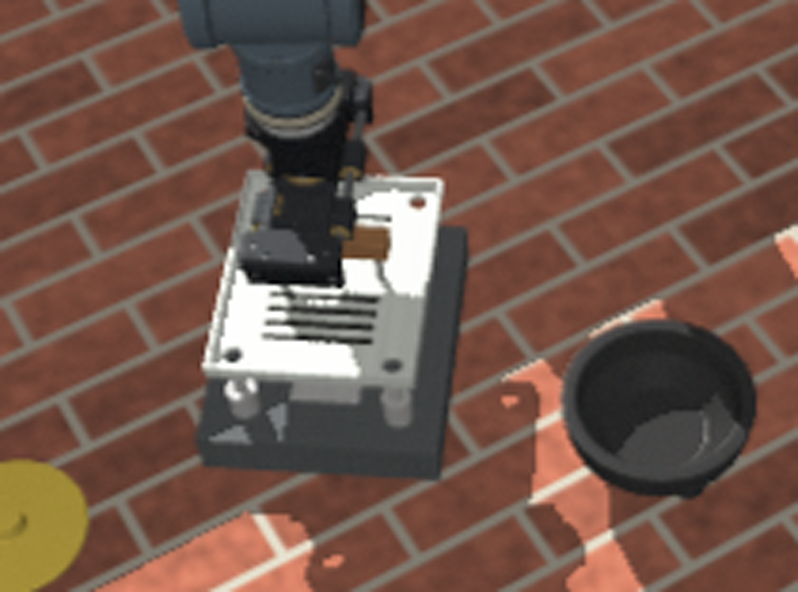

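View pics/t4.png

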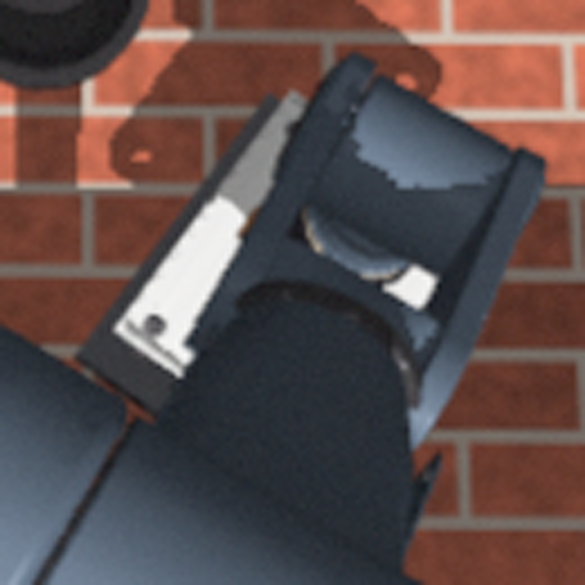

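Run:
```python
from h import *
s=pickle.load(open("w13.pkl","rb"));d=np.load("w13.npy");P=pts("wrist",d,s);T=tooldepth(d)*1000
for r in (80,84,88,92,96,99):
    c=np.nonzero(abs(P[r,:,2]-.0455)<.006)[0]
    if len(c): print(r,c.min(),c.max(),T[r,c.min()].round(1),T[r,c.max()].round(1),"mid y",((T[r,c.min()]+T[r,c.max()])/2)[1].round(2))
for u in range(130,430,40):
    c=np.nonzero(abs(P[:110,u,2]-.0455)<.006)[0]
    if len(c): print(u,c.min(),T[c.min(),u].round(1))
# tray outer rim left/right via z
for r in (106,110,130,160,200):
    c=np.nonzero((P[r,:,2]>.11)&(P[r,:,2]<.145))[0];print("tray",r,c.min(),c.max(),T[r,c.min()].round(1),T[r,c.max()].round(1))
for u in range(130,430,40):
    c=np.nonzero((P[:140,u,2]>.11)&(P[:140,u,2]<.145))[0];print("rim",u,c.min(),T[c.min(),u].round(1))
```

```text
84 118 434 [  97.8 -120.9   86. ] [ 97.9 119.1  86.1] mid y -0.89
88 118 433 [  94.9 -120.6   84.4] [ 95.  118.6  85.6] mid y -1.03
92 119 433 [  92.1 -120.6   85.1] [ 92.1 118.9  85.5] mid y -0.84
96 119 432 [  89.2 -120.7   84.5] [ 89.3 119.2  87.2] mid y -0.74
99 120 432 [  87.  -120.5   85.1] [ 87.1 118.6  85. ] mid y -0.96
130 83 [  98.5 -111.7   85.9]
170 83 [ 98.5 -81.3  85.6]
210 83 [ 98.6 -51.1  86.1]
250 83 [ 98.5 -20.7  85.8]
290 83 [98.6  9.7 86.3]
330 84 [97.8 39.9 85.1]
370 84 [97.8 69.9 83.9]
410 84 [ 97.8 100.3  84.5]
tray 106 81 475 [  82.  -102.6   -4.6] [ 82.1 103.3  -5.3]
tray 110 82 474 [  80.  -102.3   -4.9] [ 80.1 103.5  -4.4]
tray 130 85 470 [  69.9 -102.    -5.7] [ 69.9 102.5  -5.7]
tray 160 90 465 [  53.8 -102.6   -4.5] [ 53.9 102.7  -5.1]
tray 200 96 459 [  31.1 -103.    -4.4] [ 31.2 103.1  -5. ]
rim 130 104 [ 83.  -76.6  -5.2]
rim 170 104 [ 83.1 -56.2  -3.9]
rim 210 104 [ 83.1 -35.1  -4.7]
rim 250 104 [ 83.1 -14.2  -4.9]
rim 290 104 [83.1  6.7 -4.3]
rim 330 104 [83.1 27.3 -6.6]
rim 370 105 [82.6 48.5 -5.1]
rim 410 105 [82.6 69.4 -4.9]
```

Stand and tray were measured in the same frame: the stand is 1.6 mm toward −x and 1.1 mm toward −y of the tray, and yaw agrees. I'll correct and lower slowly.

Request:
servo_tool --increments '[[1,[-1.6,-1.1,0],0.1],[1,[0,0,0],0],[1,[0,0,0],0],[1,[0,0,0],0]]'

```text
time_s: 19.4
position: [0.532, -0.184, 0.1308]
tcp_rot: [[0.589, 0.808, -0.0], [0.808, -0.589, 0.0], [0.0, -0.0, -1.0]]
force: [-0.5, -0.3, -4.3]
opening: 0.251
```

Run:
```python
from h import *
plan([.5329,-.1842,.12],-36.1,1)
s=bot.read_state();im,d=bot.capture("wrist")
P=pts("wrist",d,s);T=tooldepth(d)*1000
for r in (86,90,94,98):
    c=np.nonzero(abs(P[r,:,2]-.0455)<.006)[0]; print("mid y",((T[r,c.min()]+T[r,c.max()])/2)[1].round(2))
print([T[np.nonzero(abs(P[:110,u,2]-.0455)<.006)[0].min(),u][0].round(1) for u in range(130,430,20)])
print([T[np.nonzero((P[:140,u,2]>.11)&(P[:140,u,2]<.145))[0].min(),u][0].round(1) for u in range(130,430,20)])
```

```text
yaw -36.09 pos [ 0.532  -0.184   0.1308] t 19.4
[[0.3, 0.9, 10.8], 0.01]
mid y 0.47
mid y 1.08
mid y 0.45
mid y 0.97
[np.float64(99.8), np.float64(99.9), np.float64(99.9), np.float64(99.8), np.float64(99.8), np.float64(99.9), np.float64(99.9), np.float64(99.8), np.float64(99.8), np.float64(99.9), np.float64(99.9), np.float64(99.9), np.float64(99.9), np.float64(99.9), np.float64(99.9)]
[np.float64(83.0), np.float64(83.1), np.float64(83.1), np.float64(83.1), np.float64(83.1), np.float64(83.1), np.float64(83.1), np.float64(83.1), np.float64(83.1), np.float64(83.1), np.float64(83.1), np.float64(82.6), np.float64(82.6), np.float64(82.6), np.float64(82.6)]
```

Slight overshoot in y of about 0.6 mm; I'll correct it and lower.

Request:
servo_tool --increments '[[1,[0,0.6,5],0],[1,[0,0,7],0],[1,[0,0,6],0],[1,[0,0,4],0],[1,[0,0,0],0]]'

```text
time_s: 20.08
position: [0.5321, -0.1841, 0.1083]
tcp_rot: [[0.589, 0.808, -0.001], [0.808, -0.589, 0.001], [-0.0, -0.001, -1.0]]
force: [-0.1, -0.1, -3.9]
opening: 0.247
```

Request:
servo_tool --increments '[[1,[0,0,4],0],[1,[0,0,4],0],[1,[0,0,3],0],[1,[0,0,0],0]]'

```text
time_s: 20.58
position: [0.5322, -0.1841, 0.0975]
tcp_rot: [[0.589, 0.808, -0.001], [0.808, -0.589, 0.0], [-0.0, -0.001, -1.0]]
force: [0.4, 0.8, -4.0]
opening: 0.25
```

Request:
servo_tool --increments '[[1,[0,0,3],0],[1,[0,0,3],0],[1,[0,0,2],0],[1,[0,0,0],0]]'

```text
time_s: 21.08
position: [0.5323, -0.1842, 0.0896]
tcp_rot: [[0.589, 0.808, -0.0], [0.808, -0.589, 0.0], [-0.0, -0.0, -1.0]]
force: [0.6, -0.6, -3.9]
opening: 0.249
```

Underside is at about 79 mm with no side force. Last millimetres.

Request:
servo_tool --increments '[[1,[0,0,1.5],0],[1,[0,0,1.5],0],[1,[0,0,1],0],[1,[0,0,0],0]]'

```text
time_s: 21.58
position: [0.5325, -0.1843, 0.0859]
tcp_rot: [[0.589, 0.808, -0.0], [0.808, -0.589, -0.0], [-0.0, 0.0, -1.0]]
force: [0.3, 0.8, -3.8]
opening: 0.252
```

Request:
servo_tool --increments '[[1,[0,0,1],0],[1,[0,0,0],0],[1,[0,0,0.5],0],[1,[0,0,0],0]]'

```text
time_s: 22.08
position: [0.5325, -0.1843, 0.0858]
tcp_rot: [[0.589, 0.808, 0.001], [0.808, -0.589, -0.0], [-0.0, 0.001, -1.0]]
force: [-2.6, 1.8, 9.0]
opening: 0.252
```

Seated: contact at TCP z 0.0858, exactly as predicted for the underside at 75 mm. I'll ease off, check, and release.

Request:
servo_tool --increments '[[1,[0,0,-1],0],[1,[0,0,0],0]]'

```text
time_s: 22.32
position: [0.5325, -0.1843, 0.0858]
tcp_rot: [[0.589, 0.808, 0.0], [0.808, -0.589, -0.0], [0.0, 0.0, -1.0]]
force: [-3.0, 1.6, 6.1]
opening: 0.249
```

Run:
```python
from h import *
s=bot.read_state();print(s["force"],s["position"])
im,d=bot.capture("wrist");cv2.imwrite("pics/w14.png",im)
im,d=bot.capture("scene");cv2.imwrite("pics/s5.png",cv2.resize(im[140:300,120:330],None,fx=3.8,fy=3.7,interpolation=cv2.INTER_CUBIC))
```

```text
[-2.96012284  1.5535568   6.11641033] [ 0.53252393 -0.18426007  0.08581135]
```

View pics/w14.png

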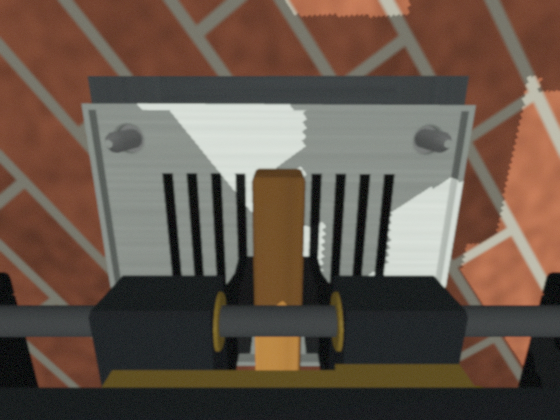

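View pics/s5.png

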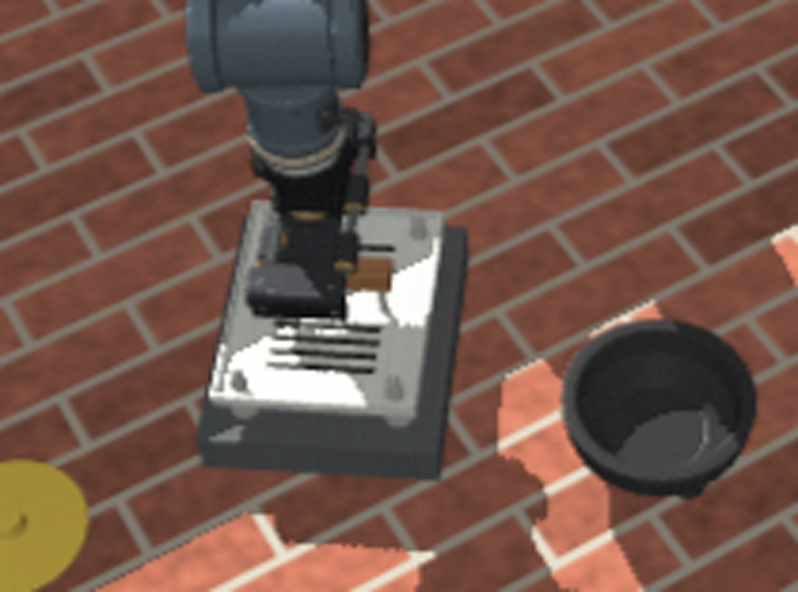

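Pins stick through the front holes (wrist view, (125,138) and (433,138)), and the scene view shows the other corners' pins through too. Releasing.

Request:
servo_tool --increments '[[1,[0,0,-0.5],0],[0,[0,0,0],0],[0,[0,0,0],0],[0,[0,0,0],0],[0,[0,0,0],0]]'

```text
time_s: 23.05
position: [0.5326, -0.1844, 0.0858]
tcp_rot: [[0.589, 0.808, 0.0], [0.808, -0.589, -0.0], [-0.0, 0.0, -1.0]]
force: [0.4, 0.3, -0.3]
opening: 0.618
```

Request:
servo_tool --increments '[[0,[0,0,0],0],[0,[0,0,0],0],[0,[0,0,0],0],[0,[0,0,0],0],[0,[0,0,0],0]]'

```text
time_s: 23.68
position: [0.5325, -0.1843, 0.0859]
tcp_rot: [[0.589, 0.808, 0.0], [0.808, -0.589, -0.0], [0.0, 0.0, -1.0]]
force: [-0.3, 0.7, -0.4]
opening: 0.992
```

Request:
servo_tool --increments '[[0,[0,0,-15],0],[0,[0,0,-40],0],[0,[0,0,-55],0],[0,[0,0,-55],0],[0,[0,0,-55],0]]'

```text
time_s: 24.3
position: [0.5322, -0.1841, 0.3089]
tcp_rot: [[0.589, 0.808, 0.001], [0.808, -0.589, -0.001], [0.0, 0.002, -1.0]]
force: [1.2, -0.1, 0.5]
opening: 1.0
```

Request:
servo_tool --increments '[[0,[30,0,-30],0],[0,[30,0,-20],0],[0,[10,0,0],0],[0,[0,0,0],0],[0,[0,0,0],0]]'

```text
time_s: 24.92
position: [0.5725, -0.1281, 0.3544]
tcp_rot: [[0.59, 0.808, -0.003], [0.808, -0.59, 0.001], [-0.001, -0.003, -1.0]]
force: [-0.3, -0.6, 0.0]
opening: 0.999
```

Run:
```python
from h import *
s=bot.read_state();print(s["force"],s["position"],s["opening"],s["time_s"])
im,d=bot.capture("wrist");cv2.imwrite("pics/w15.png",im)
P=pts("wrist",d,s);np.save("w15P.npy",P)
im,d=bot.capture("scene");cv2.imwrite("pics/s6.png",im)
im,d=bot.capture("top");cv2.imwrite("pics/t6.png",im)
```

```text
[-0.30783206 -0.58615418  0.04894495] [ 0.57248406 -0.12814659  0.35443352] 0.9987740198689785 24.925
```

View pics/w15.png

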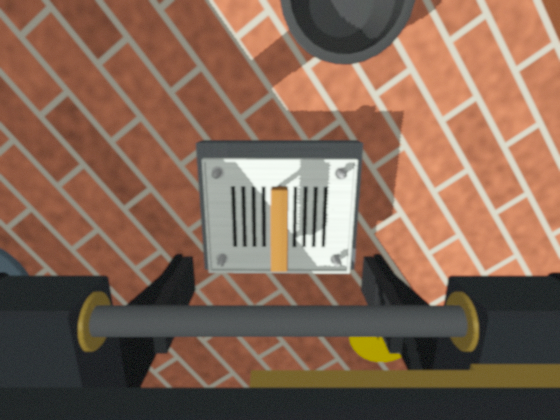

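View pics/s6.png

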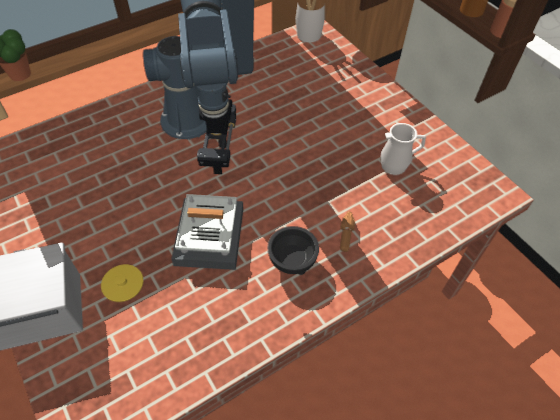

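All four pins are visible through the holes (wrist view, about (217,172), (341,172), (222,260), (337,258)). One numeric check on level and centring, then I hand in.

Run:
```python
from h import *
P=np.load("w15P.npy")
m=np.zeros(P.shape[:2],bool);m[155:265,205:355]=1
q=P[m];q=q[(abs(q[:,2]-.082)<.006)];c,*_=np.linalg.lstsq(np.c_[q[:,:2]-q[:,:2].mean(0),np.ones(len(q))],q[:,2],rcond=None);print("plane slope/height",c)
m=np.zeros(P.shape[:2],bool);m[150:290,195:365]=1;q=P[m];q=q[(q[:,2]>.075)&(q[:,2]<.096)]
print("tray",cv2.minAreaRect((q[:,:2]*1000).astype(np.float32)))
print(bot.read_state()["qvel"].round(2),bot.read_state()["time_s"])
bot.hand_in()
```

```text
plane slope/height [-0.0001721  -0.00177843  0.08268532]
tray ((532.462890625, -184.41290283203125), (166.92584228515625, 206.24884033203125), 53.64412307739258)
[ 0.22 -0.12 -0.5   0.05  0.07  0.13] 25.075
the job is handed in; nothing more can be done
```

The damper is fully open, and the tray sits released and level on all four posts. I handed the job in at about 25 s of the 61 s allowed; no verdict was reported.

**Damper:** I pressed with about 10 N and dragged the plate until it stopped against the recess end wall. All four vent slots showed afterwards. With the tray over it I could not look at it again, but nothing touched it after that.

**Tray:** I gripped it by the handle, aligned it to the stand in the wrist camera, and lowered it without side force. The final wrist-camera check gave:

| Check | Result |
|---|---|
| Height | Plate top at 82.7 mm, so underside about 76–77 mm; finger contact suggested 75 mm |
| Tilt | About 0.002 rad |
| Centre | (0.5325, −0.1844) m, within 1 mm of the stand's (0.5329, −0.1841) m |
| Yaw | Within about 0.5° of the stand's |
| Pins | All four through their own holes |

**Bystanders:** the last picture shows the molcajete, pitcher, lid and reamer where they were; I did not measure this. The gripper was open and well clear of everything.

**Disagreements between readings:**
- The fingertips end about 30 mm short of the reported TCP. I confirmed this by touching the damper plate and corrected for it.
- The top camera placed both the stand and the tray about 4 mm differently from the wrist camera. I placed the tray using the wrist camera only.

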